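# Snap the T-handle onto the gearbox stand's spindle

### The job

Fit the hollow square T-handle onto the upright spindle of the blue stand: turn it so that a slot faces the spring button, lower it over the spindle and press it steadily down, so that its flared mouth squeezes the button in, until it sits fully home and the button pops out through the slot. Then let go. Do not knock over the similar round-shanked seal driver.

Things in the scene. Friction and masses are not known exactly. Their poses are not given: they have to be found in the camera images.
- handle_mid (a point): Centre of the loose steel T-handle, 132 mm tall, ~0.3 kg, standing on its open mouth, z up. Square tube 44 mm outside, 36 inside, 80 deep; lowest 20 mm flares to 60 outside, 52 inside. An 18 x 18 mm slot in its +x and its -x wall, centre 24 mm below this point. On top, on an 18 mm neck 26 high, a cross bar along y, 130 x 20 x 20 mm, centre 56 mm above this point: grip across it.
- spindle (a point): Foot of the fixed upright round steel spindle, on its axis, on the top face of the blue stand (130 x 130 mm, 22 high, bolted down). Spindle 32 mm in diameter, 76 high, top 20 mm tapering to 12. z up; x points to the side where the button sticks out. With the handle home, its mouth rests on the blue face, its x axis along or against this x, its centre 66 mm above this point.
- button (a joint): Spring button in the spindle's side, brass, round-nosed, 12 mm in diameter, axis level, 42 mm above the blue face, sticking out 9 mm. 0 = fully out, grows in metres as it is pushed in (0.009 = flush). Spring 2 to 6 N: the handle's weight does not overcome it, pushing the handle down, held upright, with 5 to 20 N does. Let go before that, it leans and jams.
- driver_mid (a point): Centre of the seal driver, a bystander: 132 mm tall steel tool with the same cross bar but a thin round shank 22 mm in diameter on a solid disc foot 66 mm in diameter; stands upright on the bench, z up. It and the T-handle stand on opposite sides of the stand, either way round.
There are look-alikes about, which are no part of the job. There is more than one size of the part that bears spindle; the job needs the smallest.

How it is judged:
By the outcome, as a careful person would: the job done as asked, in the order asked, and still so for the second after the job is handed in, with the robot touching nothing.
It also fails if it takes over 38 s, if anything falls off the work surface, if the arm or the gripper's body presses on something with over 40 N, if the wrist force passes 120 N, or if a joint passes its speed limit or range.

### The arm

A 6-joint arm with a two-finger parallel gripper is mounted at the origin on the work surface. World frame = base frame: x ahead of the robot, y to its left, z up, the work surface at z = 0. Lengths are in mm, angles in degrees, forces in N, time in s.
With the tool pointing down it reaches from about 300 to 850 mm from the base axis. Payload 4.2 kg.
Tool frame: the origin (TCP) lies between the finger pads; the fingertips stand 19 mm ahead of it and the grasp point (between the pads) is the TCP; z points along the fingers, x is the direction in which the jaws open and shut, and the axes are right-handed (so a half turn about z gives the same grasp; the last joint's range is limited). The gripper opens to 91 mm and grips with 3 to 60 N. Pads are 32 mm wide; open, the fingers measure 118 mm over their backs; the gripper's body (76 mm by 178 mm) begins 60 mm behind the grasp point.
Start: joints at [70.359, 18.312, 89.639, -0, 72.044, -1.146], TCP at [182.405, 545.316, 232.976] pointing down, gripper open.
Joint ranges: [-177.97, 177.97], [-48.28, 115.42], [12.27, 149.76], [-77.06, 257.06], [2.81, 150.46], [-146.56, 146.56]. Speed limits (degrees/s): [147.25, 147.25, 180, 180, 180, 180].

### API

Orientations are given as [roll, pitch, yaw] about the fixed x, y, z axes, in that order (R = Rz(yaw) Ry(pitch) Rx(roll)).
In Python, from workcell import sensors, grab_frame, env gives the robot as it stands.
- The arm moves only by the tool servo_tool, never from a script. Its argument "motion" is one flat list of numbers, 7 for each row, row after row: the shift along the world's x, y, z in mm, then the turn, a rotation vector about the world's x, y, z in rad, then the opening in per cent of the stroke, from 0 (shut) to 100 (fully open). In form: [x, y, z, rx, ry, rz, grip, x, y, z, rx, ry, rz, grip, ...]. A call has 1 to 10 rows; each row shifts and turns the commanded pose from where the row before left it; what a row does not reach is not made up. A row lasts 1/12 s, in which the tool goes at most 41.7 mm and 7.16 degrees, less where a joint would pass 70% of its speed; a pose out of reach is approached as far as the arm can. A call with a gripper value outside its range is refused whole. The fingers move at their own pace and stop on an object; "newtons" is the grip in N (left out, the last holds). Time passes only in rows, so rows that do not move let the fingers close. It gives the time, the measured TCP pose, the force and the opening at its end, in the units of the state.
- sensors.state(): the state, without advancing time (a new reading comes with each control period).
- grab_frame(name): name is "side" or "top"; returns a dict with "image" (384x512x3 uint8, red, green, blue), "depth" (384x512 float32, mm along the optical axis (not along the pixel's ray), 0 where there is no reading), "fx", "fy", "cx", "cy" (pixels), "extrinsics" (4x4, takes a point from camera to world coordinates). Camera axes: x right, y up, looking along -z (the intrinsics and any distortion apply to the point x, -y, -z); pixel columns grow to the right and rows downward; lengths in mm; the calibration is good to about 2 mm. A picture is of the moment at which its call begins.
- env.job_done(): hands the job in, once; it reports no verdict.
The state is a dict: "time_s": time; "qpos": joint angles; "qvel": joint speeds; "effort": joint torques, N m; "ee_pos": TCP position; "ee_rot": TCP orientation; "force": force on the tool from outside, world axes, zero at the start; "torque": the same for the moment, N m; "gripper_width": finger opening in mm.
Only numpy, scipy, OpenCV 4.12 (cv2) and the standard library are available. Lean on these libraries where they do the work, as an engineer would, in place of code of your own. Each camera call takes 0.05 s, during which the arm holds its last target.

## Working session

There is one attempt and no reset: what is moved stays moved. The work goes in short steps, Python scripts to look and compute and a tool call to move; the robot and the scene stay as the last step left them, time stands still between calls to the robot, and variables do not carry over. Pictures are saved under pics/ and viewed, and the job is handed in when it is done.

Besides the shell and the picture viewer there is one more tool, called as name(argument=value, ...), one argument or row to a line, values as JSON. servo_tool: Moves the arm, as the interface text tells. Its arguments: {"type":"object","properties":{"motion":{"type":"array"},"newtons":{"type":"number"}},"required":["motion"]}

```bash
mkdir -p pics; cat > h.py <<'E'
import numpy as np,cv2
from workcell import sensors,grab_frame,env
def get(name,tag):
    f=grab_frame(name); cv2.imwrite(f'pics/{tag}.png',f['image'][:,:,::-1]); np.savez(f'{tag}.npz',**{k:np.asarray(v) for k,v in f.items() if v is not None}); return f
def pts(f):
    d=np.asarray(f['depth']);v,u=np.mgrid[:384,:512]
    x=(u-f['cx'])/f['fx']*d;y=(v-f['cy'])/f['fy']*d
    P=np.stack([x,-y,-d,np.ones_like(d)],-1)
    return (P@np.asarray(f['extrinsics']).T)[...,:3]
def crop(tag,u0,v0,u1,v1,s,out):
    im=cv2.imread(f'pics/{tag}.png')[v0:v1,u0:u1]; cv2.imwrite(f'pics/{out}.png',cv2.resize(im,None,fx=s,fy=s,interpolation=cv2.INTER_CUBIC))
E
python3 - <<'E'
from h import *
print(sensors.state())
for n in('top','side'):
    f=get(n,n+'0'); print([ (k,f[k]) for k in f if k not in('image','depth')])
E
```

```text
{'time_s': 0.0, 'qpos': array([ 7.03603299e+01,  1.83517400e+01,  8.97074396e+01, -7.82217693e-04,
        7.20417724e+01, -1.14629524e+00]), 'qvel': array([-0.07380393,  0.03608291, -0.06485656,  0.04007312, -0.0911359 ,
       -0.11417766]), 'effort': array([-6.74910953e-04, -4.12465560e+01, -2.31972420e+01,  7.24968477e-02,
        4.58463735e-02, -1.63371656e-04]), 'ee_pos': array([182.23604849, 544.86256398, 232.11224164]), 'ee_rot': array([-1.79998724e+02,  1.00946747e-01,  7.15068681e+01]), 'force': array([-0.89474268,  0.16430388, -0.32551324]), 'torque': array([ 0.00123139, -0.00889732,  0.02702012]), 'gripper_width': 91.19400018377152}
[('fx', 441.2666418206268), ('fy', 441.2666418206268), ('cx', 259.6338120204562), ('cy', 190.90343710729127), ('extrinsics', array([[-1.26797128e-02,  9.81435467e-01, -1.91373063e-01,
         2.05432598e+02],
       [-9.99907452e-01, -1.15014129e-02,  7.26666937e-03,
        -6.26208813e+00],
       [ 4.93070643e-03,  1.91447491e-01,  9.81490472e-01,
         1.22058413e+03],
       [ 0.00000000e+00,  0.00000000e+00,  0.00000000e+00,
         1.00000000e+00]]))]
[('fx', 466.0136738956962), ('fy', 466.0136738956962), ('cx', 247.26879068678764), ('cy', 184.54462541235347), ('extrinsics', array([[ 9.62418007e-01,  1.65813730e-01, -2.15075305e-01,
         1.48478016e+02],
       [-2.71004026e-01,  6.37605187e-01, -7.21121656e-01,
        -8.80799512e+02],
       [ 1.75612588e-02,  7.52306741e-01,  6.58578902e-01,
         8.58087393e+02],
       [ 0.00000000e+00,  0.00000000e+00,  0.00000000e+00,
         1.00000000e+00]]))]
```

View pics/top0.png

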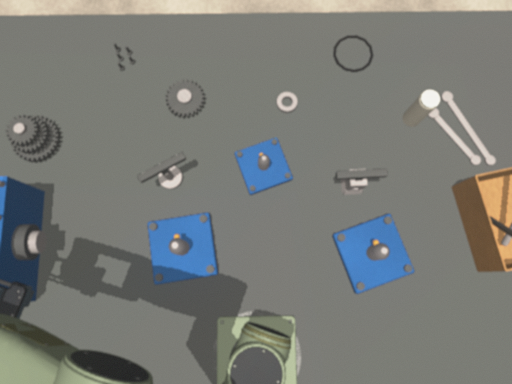

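View pics/side0.png

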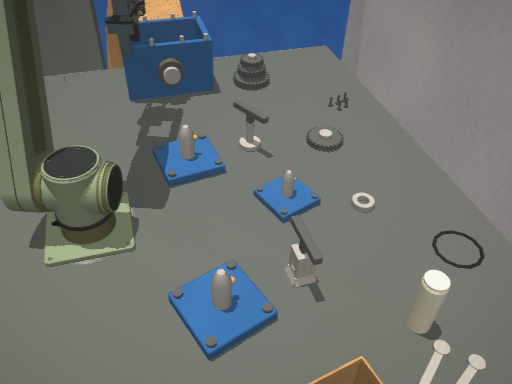

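The smallest stand is the middle one, at top (264,165). The square T-handle is at top (360,178), and the round driver is at top (168,172). I'll zoom in next.

```bash
python3 - <<'E'
from h import *
crop('top0',225,125,405,215,4.4,'ctop'); crop('side0',240,150,350,300,4,'cside')
for t in('top','side'):
    f=dict(np.load(t+'0.npz')); P=pts(f); im=f['image'].astype(int)
    X,Y,Z=P[...,0],P[...,1],P[...,2]
    m=(abs(X-480)<250)&(Y<-60)&(Y>-380)&(Z>95)
    blue=(im[...,2]>im[...,0]+40)&(abs(Z-22)<7)&(f['depth']>0)
    n,l,s,c=cv2.connectedComponentsWithStats(blue.astype(np.uint8))
    for i in range(1,n):
        if s[i,4]>300:
            q=P[l==i]; r=cv2.minAreaRect(q[:,:2].astype(np.float32)); print(t,'blue',s[i,4],c[i],r,np.median(q[:,2]))
    z=(Z>40)&(f['depth']>0)
    n,l,s,c=cv2.connectedComponentsWithStats(z.astype(np.uint8))
    for i in range(1,n):
        if s[i,4]>20:
            q=P[l==i]; print(t,'hi',s[i,4],c[i].round(),q.mean(0).round(1),q.max(0).round(1),[np.round(w,1) for w in cv2.minAreaRect(q[q[:,2]>q[:,2].max()-12][:,:2].astype(np.float32))])
E
```

```text
top blue 1799 [263.02445803 165.73818788] ((514.3076782226562, -25.654190063476562), (130.37490844726562, 130.19557189941406), 20.057188034057617) 22.686073882782694
top blue 1431 [180.93920335 247.17260657] ((286.56463623046875, 197.03262329101562), (169.28707885742188, 170.98191833496094), 8.501545906066895) 27.48489027217329
top blue 653 [372.41653905 238.32465544] ((298.6703186035156, -336.40771484375), (195.64686584472656, 120.96442413330078), 79.270263671875) 27.585383857922352
top hi 662 [423. 105.] [ 645.7 -448.5  119. ] [ 679.1 -429.7  156.8] [array([ 653.9, -456.4]), array([45.3, 48. ]), np.float64(43.8)]
top hi 1281 [ 27. 133.] [593.8 608.7  80.8] [653.3 663.8 112.4] [array([600.3, 608.2]), array([27.7, 50.8]), np.float64(0.5)]
top hi 537 [162. 168.] [482.8 234.9 124. ] [521.9 295.6 137.9] [array([485.6, 235.9]), array([ 21.5, 129.3]), np.float64(28.3)]
top hi 153 [263. 160.] [510.6 -24.8  80.6] [538.  -11.4 103.8] [array([512.7, -24.6]), array([15.9, 19.1]), np.float64(89.2)]
top hi 2522 [485. 222.] [ 338.4 -589.9   97.5] [ 477.4 -554.1  163.8] [array([ 303.8, -617.7]), a
[... 2090 characters left out ...]
7, 20.5]), np.float64(38.2)]
side hi 234 [288. 181.] [511.1 -33.8  71.1] [535.9 -15.2 101.6] [array([513.3, -28.4]), array([18.2, 18.1]), np.float64(19.9)]
side hi 1086 [304. 248.] [ 455.5 -282.3  103.2] [ 485.5 -208.8  135.3] [array([ 460.9, -274.3]), array([ 21. , 130.9]), np.float64(1.6)]
side hi 695 [222. 288.] [ 265.  -328.7   90.8] [ 296.8 -303.9  130.9] [array([ 266.8, -319.4]), array([22. , 20.6]), np.float64(4.3)]
side hi 1449 [430. 296.] [ 642.9 -466.4  112.1] [ 677.4 -432.5  154. ] [array([ 653.2, -457.2]), array([48.5, 47.1]), np.float64(20.5)]
side hi 1085 [351. 374.] [ 427.4 -570.7  116.6] [ 461.4 -555.3  142.6] [array([ 410. , -569.3]), array([ 46.5, 118. ]), np.float64(74.8)]
```

View pics/ctop.png

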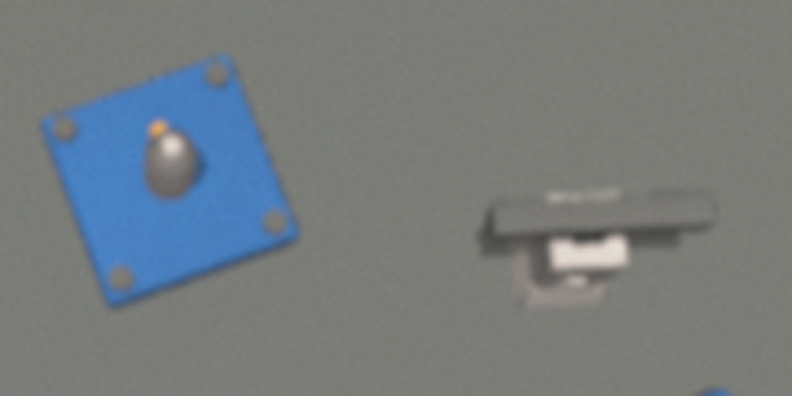

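View pics/cside.png

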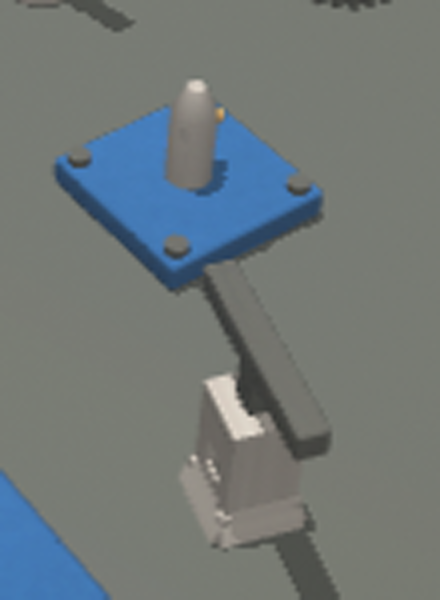

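The brass button is at top crop (158,127) on the far +x side. I'll refine its direction and the bar and spindle axes.

```bash
python3 - <<'E'
from h import *
for t,w in(('top',(250,145,280,175)),('side',(280,165,305,205))):
    f=dict(np.load(t+'0.npz')); P=pts(f); im=f['image'].astype(int)
    br=(im[...,0]>im[...,2]+30); m=np.zeros_like(br); m[w[1]:w[3],w[0]:w[2]]=1
    q=P[br&m]; print(t,'brass',len(q)); print(np.c_[q,np.argwhere(br&m)].round(1)); 
    f_=f; # ray intersect z=64
    E=f['extrinsics']
    for v,u in np.argwhere(br&m):
        pass
    if br[m].any():
        v,u=np.argwhere(br&m).mean(0); d=E[:3,:3]@np.array([(u-f['cx'])/f['fx'],-(v-f['cy'])/f['fy'],-1]); o=E[:3,3]; k=o+d*(66-o[2])/d[2]; print('at z66',k, np.degrees(np.arctan2(k[1]+26.3,k[0]-513.7)))
    # spindle slices
    X,Y,Z=P[...,0],P[...,1],P[...,2]
    near=(np.hypot(X-513.7,Y+26.3)<30)&(f['depth']>0)
    for a,b in((30,50),(50,76),(76,84),(84,92),(92,99),(96,110)):
        q=P[near&(Z>a)&(Z<b)&~br]
        if len(q)>6: print(a,len(q),q.mean(0).round(1),q.min(0).round(1),q.max(0).round(1))
    # bar
    m=(abs(X-461)<60)&(abs(Y+274)<80)&(Z>126)
    q=P[m]; print('bar',cv2.minAreaRect(q[:,:2].astype(np.float32)), np.median(q[:,2]))
    q=P[(abs(X-461)<60)&(abs(Y+274)<80)&(Z>60)&(Z<95)]; print('tube',len(q),q.mean(0),cv2.minAreaRect(q[:,:2].astype(np.float32)))
    q=P[(abs(X-461)<60)&(abs(Y+274)<80)&(Z>76)&(Z<84)]; print('tubetop',len(q),q.mean(0),cv2.minAreaRect(q[:,:2].astype(np.float32)))
E
```

```text
top brass 10
[[534.  -17.1  70.3 153.  260. ]
 [533.  -19.8  73.6 153.  261. ]
 [534.6 -22.5  68.1 153.  262. ]
 [531.7 -14.4  68.6 154.  259. ]
 [530.9 -17.   71.3 154.  260. ]
 [527.7 -19.6  82.5 154.  261. ]
 [526.3 -22.2  87.4 154.  262. ]
 [524.6 -16.9  83.8 155.  260. ]
 [522.3 -19.5  92.  155.  261. ]
 [521.7 -22.1  94.1 155.  262. ]]
at z66 [532.40790292 -19.2626598   66.        ] 20.61476271723913
30 19 [501.5 -25.7  39.5] [497.9 -39.2  30.9] [509.3 -11.4  49.4]
50 31 [505.9 -23.9  64. ] [498.4 -38.4  51. ] [538.  -11.4  75.1]
76 36 [509.6 -25.1  81.3] [498.1 -40.9  76.9] [527.9 -11.4  83.9]
84 31 [510.3 -26.9  87.6] [502.3 -38.   84.4] [526.3 -14.   91.9]
92 20 [512.3 -25.1  94.7] [505.1 -32.6  92.3] [521.2 -16.6  98.6]
96 21 [514.2 -25.3  99.8] [508.3 -32.5  96. ] [520.3 -19.3 103.8]
bar ((461.6502380371094, -273.4218444824219), (21.394832611083984, 129.85252380371094), 2.184870481491089) 132.14485188818128
tube 162 [ 449.26146748 -271.14190346   82.35189558] ((461.4665222167969, -273.3800048828125), (44.58143615722656, 44.80965042114258), 1.1484463214874268)
tubetop 26 [ 
[... 545 characters left out ...]
 76.]
76 35 [510.4 -34.   80.3] [498.7 -43.3  76. ] [529.5 -15.2  83.8]
84 36 [511.  -32.3  88.1] [501.3 -40.6  84. ] [525.4 -20.1  91.8]
92 23 [513.  -27.1  95.1] [503.3 -32.2  92.1] [521.4 -18.4  99. ]
96 12 [513.5 -27.   98.5] [508.1 -31.9  96.2] [517.9 -18.4 101.6]
bar ((461.1355895996094, -274.2798156738281), (20.527748107910156, 130.9033203125), 1.6295225620269775) 131.12271637151264
tube 314 [ 449.31029353 -281.37051496   78.81071552] ((456.2500915527344, -274.5950012207031), (35.6912841796875, 46.56626892089844), 2.99308180809021)
tubetop 74 [ 448.82476849 -283.21609352   80.86599744] ((452.5515441894531, -274.2231750488281), (28.562938690185547, 45.1582145690918), 4.445953369140625)
```

servo_tool(
  motion=[14,-29,0,0,0,-0.0433,100,14,-29,0,0,0,-0.0433,100,14,-29,0,0,0,-0.0433,100,14,-29,0,0,0,-0.0433,100,14,-29,0,0,0,-0.0433,100,14,-29,0,0,0,-0.0433,100,14,-29,0,0,0,-0.0433,100,14,-29,0,0,0,-0.0433,100,14,-29,0,0,0,-0.0433,100,14,-29,0,0,0,-0.0433,100],
)

```text
time_s: 0.93
ee_pos: [322.5, 253.7, 232.8]
ee_rot: [-180.0, 0.0, 46.6]
force: [0.2, 1.2, 0.3]
gripper_width: 91.3
```

servo_tool(
  motion=[10,-29,0,0,0,-0.0433,100,10,-29,0,0,0,-0.0433,100,10,-29,0,0,0,-0.0433,100,10,-29,0,0,0,-0.0433,100,10,-29,0,0,0,-0.0433,100,10,-29,0,0,0,-0.0433,100,10,-29,0,0,0,-0.0433,100,10,-29,0,0,0,-0.0433,100,10,-29,0,0,0,-0.0433,100,10,-29,0,0,0,-0.0433,100],
)

```text
time_s: 1.77
ee_pos: [422.3, -36.2, 232.8]
ee_rot: [-180.0, 0.0, 21.8]
force: [0.9, -0.0, -0.4]
gripper_width: 91.3
```

servo_tool(
  motion=[5,-29,0,0,0,-0.0433,100,5,-29,0,0,0,-0.0433,100,5,-29,0,0,0,-0.0433,100,5,-29,0,0,0,-0.0433,100,5,-29,0,0,0,-0.0433,100,5,-29,0,0,0,-0.0433,100,5,-29,0,0,0,-0.0433,100,4,-29,0,0,0,-0.0433,100,0,-7,0,0,0,0,100,0,0,0,0,0,0,100],
)

```text
time_s: 2.6
ee_pos: [461.2, -275.2, 232.2]
ee_rot: [-180.0, 0.1, 1.9]
force: [0.2, 0.9, -0.4]
gripper_width: 91.1
```

servo_tool(
  motion=[0,1,-16,0,0,0,100,0,0,-16,0,0,0,100,0,0,-16,0,0,0,100,0,0,-16,0,0,0,100,0,0,-15,0,0,0,100,0,0,-12,0,0,0,100,0,0,-10,0,0,0,100,0,0,-7,0,0,0,100,0,0,-2,0,0,0,100,0,0,0,0,0,0,100],
)

```text
time_s: 3.43
ee_pos: [461.3, -272.1, 122.8]
ee_rot: [-180.0, 0.0, 2.1]
force: [0.4, 0.7, 0.4]
gripper_width: 90.9
```

servo_tool(
  motion=[0,0,0,0,0,0,40,0,0,0,0,0,0,30,0,0,0,0,0,0,25,0,0,0,0,0,0,20,0,0,0,0,0,0,10,0,0,0,0,0,0,10,0,0,0,0,0,0,5,0,0,0,0,0,0,0,0,0,0,0,0,0,0,0,0,0,0,0,0,0],
  newtons=45,
)

```text
time_s: 4.27
ee_pos: [461.4, -272.7, 123.0]
ee_rot: [-180.0, -0.0, 2.0]
force: [0.4, 0.5, 0.6]
gripper_width: 27.4
```

```bash
python3 - <<'E'
from h import *
get('side','side1'); print(sensors.state()); crop('side1',220,150,400,300,4,'c1')
E
```

```text
{'time_s': 4.3167, 'qpos': array([-3.18125042e+01,  2.03149364e+01,  1.03965704e+02,  4.22833658e-03,
        5.57203142e+01, -3.38546485e+01]), 'qvel': array([ 0.10262701,  0.04687584,  0.00205167,  0.01276734, -0.01484969,
       -0.01005403]), 'effort': array([-3.44044602e-03, -3.95937109e+01, -1.96867347e+01,  3.62813612e-02,
        7.35198450e-02,  1.91246190e-04]), 'ee_pos': array([ 461.40398354, -272.6663415 ,  122.93070536]), 'ee_rot': array([-1.79996567e+02, -1.15388070e-03,  2.03976276e+00]), 'force': array([-1.22151584, -1.35150963, -0.1315151 ]), 'torque': array([-8.04712315e-02,  6.16024157e-02,  5.02967601e-05]), 'gripper_width': 23.310960395599697}
```

View pics/c1.png

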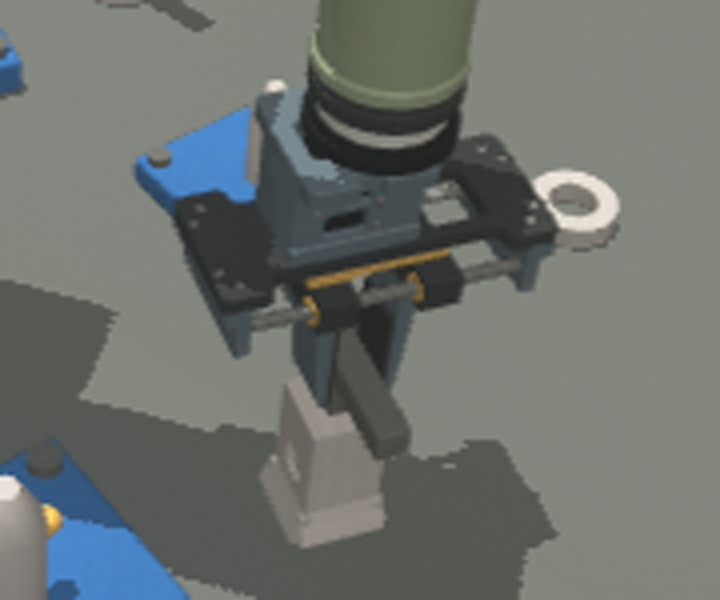

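The fingers straddle the bar at crop (365,380) and are still closing.

servo_tool(
  motion=[0,0,0,0,0,0,0,0,0,0,0,0,0,0,0,0,0,0,0,0,0,0,0,0,0,0,0,0,0,0,0,0,0,0,0,0,0,3,0,0,0,0,0,0,6,0,0,0,0,0,0,10,0,0,0,0],
  newtons=45,
)

```text
time_s: 4.98
ee_pos: [460.8, -272.3, 141.7]
ee_rot: [-179.9, 0.1, 2.0]
force: [-0.9, -0.6, -3.0]
gripper_width: 19.8
```

servo_tool(
  motion=[0,0,12,0,0,0,0,0,0,14,0,0,0,0,0,0,14,0,0,0,0,0,0,14,0,0,0,0,0,0,14,0,0,0,0,0,0,14,0,0,0,0,0,0,10,0,0,0,0,0,0,6,0,0,0,0,0,0,3,0,0,0,0,0,0,0,0,0,0,0],
)

```text
time_s: 5.82
ee_pos: [461.6, -272.7, 243.5]
ee_rot: [180.0, -0.1, 2.0]
force: [-0.6, -0.3, -3.0]
gripper_width: 19.6
```

servo_tool(
  motion=[3,14,0,0,0,0.0314,0,5.5,26,0,0,0,0.0314,0,6,29,0,0,0,0.0314,0,6,29,0,0,0,0.0314,0,6,29,0,0,0,0.0314,0,6,29,0,0,0,0.0314,0,6,29,0,0,0,0.0314,0,6,29,0,0,0,0.0314,0,5,22,0,0,0,0.0314,0,2.4,11.8,0,0,0,0.0314,0],
)

```text
time_s: 6.65
ee_pos: [513.2, -22.4, 242.1]
ee_rot: [-179.9, 0.1, 20.3]
force: [-0.6, 0.7, -2.1]
gripper_width: 19.8
```

servo_tool(
  motion=[0,0,0,0,0,0,0,0,0,0,0,0,0,0,0,0,0,0,0,0,0],
)

```text
time_s: 6.9
ee_pos: [513.0, -25.8, 242.6]
ee_rot: [180.0, 0.1, 20.0]
force: [0.3, -1.1, -2.4]
gripper_width: 19.7
```

```bash
python3 - <<'E'
from h import *
s=sensors.state();print(s['ee_pos'],s['ee_rot'],s['force'])
get('side','side2');get('top','top2'); crop('side2',220,70,380,220,4,'c2');crop('top2',200,100,330,210,5,'c2t')
for t in('top2','side2'):
    f=dict(np.load(t+'.npz')); P=pts(f);X,Y,Z=P[...,0],P[...,1],P[...,2]
    n=(abs(X-513)<60)&(abs(Y+26)<80)&(f['depth']>0)
    for a,b in((118,122),(122,135),(145,195),(195,202),(225,260)):
        q=P[n&(Z>a)&(Z<b)]
        if len(q)>6:print(t,a,len(q),q.mean(0).round(1),[np.round(w,1) for w in cv2.minAreaRect(q[:,:2].astype(np.float32))])
E
```

```text
[512.95406431 -25.8204539  242.58097751] [1.79977976e+02 6.72718825e-02 1.99849262e+01] [ 0.33772345 -1.11254405 -2.36567936]
side2 118 18 [508.8 -46.6 121. ] [array([513.7, -48.1]), array([28., 66.]), np.float64(74.4)]
side2 122 162 [506.5 -43.9 128.5] [array([514.9, -29.6]), array([60.3, 58.5]), np.float64(19.7)]
side2 145 404 [509.  -40.2 170.5] [array([514.6, -27.3]), array([49.9, 50.6]), np.float64(18.6)]
side2 195 54 [507.9 -40.  198.5] [array([507.6, -40.7]), array([34.7, 61. ]), np.float64(63.4)]
side2 225 446 [516.4 -51.7 246.3] [array([517.4, -37.1]), array([ 41.3, 112.9]), np.float64(30.4)]
```

View pics/c2.png

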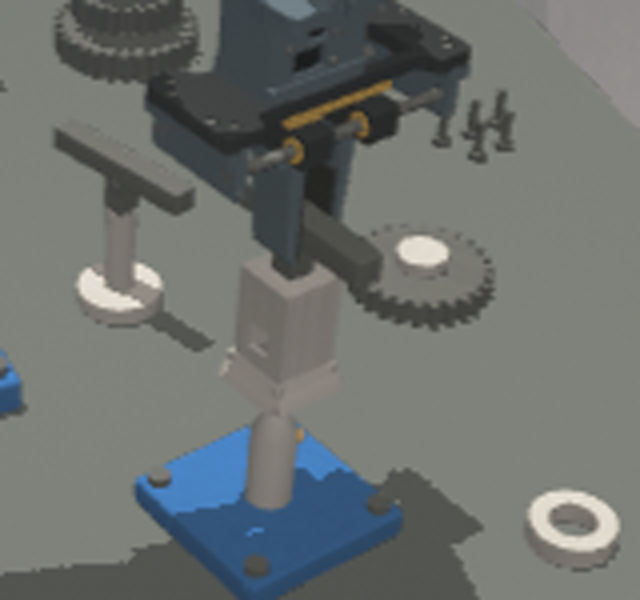

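View pics/c2t.png

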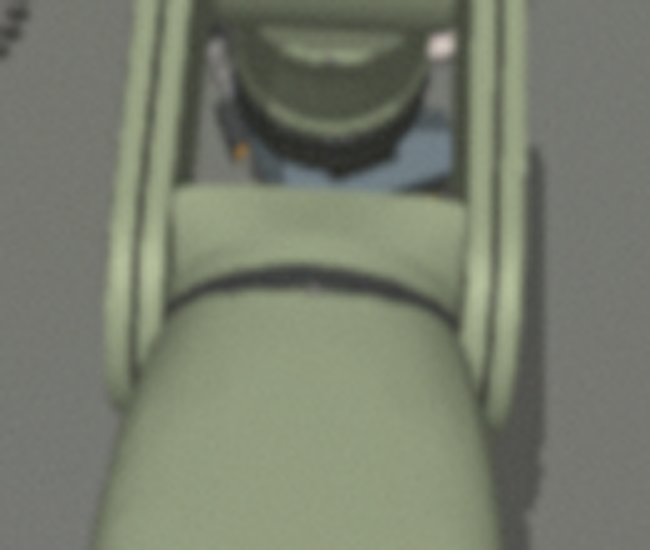

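Handle hangs upright over the spindle: mouth at crop (280,385), spindle top at (272,425), slot facing -x at (258,345). I'll lower it to just above the button.

servo_tool(
  motion=[0.3,0.8,-3,0,0,0,0,0,0,-6,0,0,0,0,0,0,-7,0,0,0,0,0,0,-7,0,0,0,0,0,0,-7,0,0,0,0,0,0,-7,0,0,0,0,0,0,-6,0,0,0,0,0,0,-4,0,0,0,0,0,0,-2,0,0,0,0,0,0,0,0,0,0,0],
)

```text
time_s: 7.83
ee_pos: [513.4, -24.0, 193.4]
ee_rot: [-180.0, 0.0, 20.0]
force: [-0.6, 0.3, -2.4]
gripper_width: 19.9
```

```bash
python3 - <<'E'
from h import *
s=sensors.state();print(s['ee_pos'],s['ee_rot'],s['force'],s['torque'])
get('side','side3'); crop('side3',240,110,350,220,5,'c3')
E
```

```text
[513.39159634 -24.03467197 193.43009853] [-1.79977527e+02  4.61463076e-02  2.00340670e+01] [-0.62258284  0.34398336 -2.43952115] [-0.0472018   0.08142301 -0.03635031]
```

View pics/c3.png

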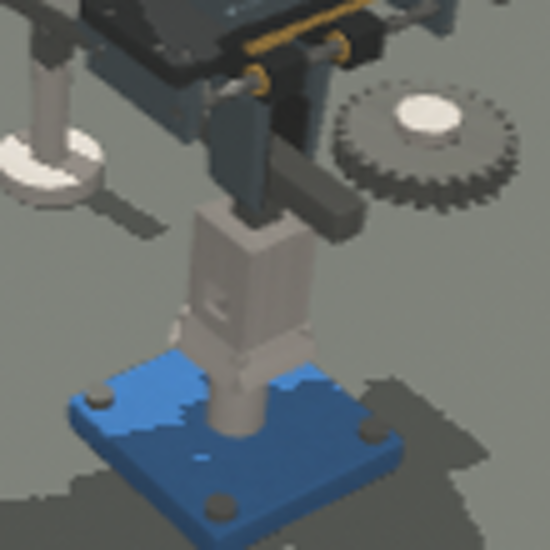

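The mouth is around the spindle and there is no contact force yet. I'll press on gently.

servo_tool(
  motion=[0,-0.4,-2,0,0,0,0,0,0,-2,0,0,0,0,0,0,-2,0,0,0,0,0,0,-2,0,0,0,0],
)

```text
time_s: 8.22
ee_pos: [513.7, -24.5, 185.9]
ee_rot: [180.0, -0.0, 20.0]
force: [0.4, 0.9, -1.9]
gripper_width: 19.5
```

servo_tool(
  motion=[0,0,-2,0,0,0,0,0,0,-2,0,0,0,0,0,0,-1,0,0,0,0],
)

```text
time_s: 8.47
ee_pos: [514.2, -24.4, 181.0]
ee_rot: [180.0, -0.1, 20.0]
force: [1.0, 0.8, -2.2]
gripper_width: 19.5
```

```bash
python3 - <<'E'
from h import *
s=sensors.state();print(s['ee_pos'],s['ee_rot'],s['force'],s['torque'])
E
```

```text
[514.16994293 -24.37535152 180.98829043] [ 1.79985794e+02 -8.92177350e-02  2.00219310e+01] [ 1.01527918  0.79275289 -2.20109433] [ 0.0720763  -0.26863032  0.02556194]
```

servo_tool(
  motion=[0,0,-2,0,0,0,0,0,0,-2,0,0,0,0,0,0,-2,0,0,0,0,0,0,-1,0,0,0,0],
)

```text
time_s: 8.8
ee_pos: [514.5, -24.4, 174.4]
ee_rot: [180.0, -0.1, 20.0]
force: [1.4, 0.2, 1.6]
gripper_width: 19.8
```

```bash
python3 - <<'E'
from h import *
s=sensors.state();print(s['ee_pos'],s['ee_rot'],s['force'],s['torque'])
E
```

```text
[514.54510742 -24.4425507  174.35527079] [ 1.79954826e+02 -1.42586976e-01  2.00260538e+01] [1.36045333 0.19860263 1.57189825] [ 0.19702574 -0.67806956 -0.01119139]
```

servo_tool(
  motion=[0,0,-1.5,0,0,0,0,0,0,-1.5,0,0,0,0,0,0,-1.5,0,0,0,0,0,0,-1.5,0,0,0,0],
)

```text
time_s: 9.13
ee_pos: [514.3, -24.4, 168.2]
ee_rot: [180.0, -0.1, 20.0]
force: [2.9, 1.5, 0.4]
gripper_width: 19.7
```

servo_tool(
  motion=[0,0,-1.5,0,0,0,0,0,0,-1.5,0,0,0,0,0,0,-1.5,0,0,0,0,0,0,-1.5,0,0,0,0],
)

```text
time_s: 9.47
ee_pos: [513.8, -24.4, 161.7]
ee_rot: [-180.0, -0.0, 20.0]
force: [4.5, 1.1, 0.2]
gripper_width: 19.8
```

```bash
python3 - <<'E'
from h import *
s=sensors.state();print(s['ee_pos'],s['ee_rot'],s['force'],s['torque'])
get('side','side4'); crop('side4',240,110,350,220,5,'c4')
E
```

```text
[513.81731751 -24.37912123 161.71497522] [-1.79996301e+02 -3.02898908e-02  2.00280016e+01] [4.54403976 1.14710557 0.16784295] [ 0.38933821 -1.13917472 -0.02715976]
```

View pics/c4.png

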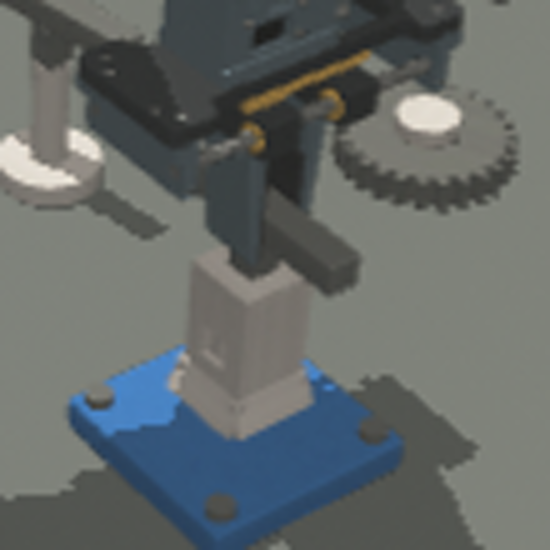

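The handle is going down cleanly, still upright. About 17 mm remains.

servo_tool(
  motion=[0,0,-1.5,0,0,0,0,0,0,-1.5,0,0,0,0,0,0,-1.5,0,0,0,0,0,0,-1.5,0,0,0,0,0,0,-1.5,0,0,0,0,0,0,-1.5,0,0,0,0,0,0,-1.5,0,0,0,0,0,0,-1,0,0,0,0],
)

```text
time_s: 10.18
ee_pos: [512.8, -24.5, 149.7]
ee_rot: [-180.0, 0.1, 20.0]
force: [3.7, 1.4, -3.8]
gripper_width: 19.9
```

servo_tool(
  motion=[0,0,-1.2,0,0,0,0,0,0,-1.2,0,0,0,0,0,0,-1,0,0,0,0],
)

```text
time_s: 10.43
ee_pos: [511.7, -24.7, 146.3]
ee_rot: [-179.9, 0.3, 20.1]
force: [-0.4, -0.3, -1.0]
gripper_width: 19.4
```

servo_tool(
  motion=[0,0,-0.8,0,0,0,0,0,0,-0.8,0,0,0,0,0,0,0,0,0,0,0],
)

```text
time_s: 10.68
ee_pos: [512.9, -24.6, 145.1]
ee_rot: [-180.0, 0.1, 20.0]
force: [-0.8, 0.2, -2.7]
gripper_width: 19.9
```

```bash
python3 - <<'E'
from h import *
s=sensors.state();print(s['ee_pos'],s['ee_rot'],s['force'],s['torque'])
E
```

```text
[512.91819808 -24.57945641 145.14281794] [-1.79975996e+02  8.71870817e-02  2.00339009e+01] [-0.84096608  0.24313038 -2.72868829] [-0.09676734  0.05005539 -0.00060406]
```

servo_tool(
  motion=[0,0,-0.7,0,0,0,0,0,0,0,0,0,0,0],
)

```text
time_s: 10.85
ee_pos: [513.4, -24.6, 144.9]
ee_rot: [-180.0, 0.0, 20.0]
force: [-0.6, 0.6, -1.7]
gripper_width: 19.8
```

servo_tool(
  motion=[0,0,-0.7,0,0,0,0,0,0,0,0,0,0,0],
)

```text
time_s: 11.02
ee_pos: [513.5, -24.5, 144.8]
ee_rot: [180.0, 0.0, 20.0]
force: [-2.0, -1.3, 4.2]
gripper_width: 19.7
```

servo_tool(
  motion=[0,0,-0.8,0,0,0,0,0,0,0,0,0,0,0],
)

```text
time_s: 11.18
ee_pos: [513.5, -24.6, 144.7]
ee_rot: [180.0, -0.0, 20.0]
force: [-3.5, -0.1, 9.2]
gripper_width: 20.1
```

```bash
python3 - <<'E'
from h import *
s=sensors.state();print(s['ee_pos'],s['ee_rot'],s['force'],s['torque'])
get('side','side5'); crop('side5',240,110,350,220,5,'c5')
E
```

```text
[513.51751337 -24.57645039 144.6968781 ] [ 1.79977884e+02 -2.25867668e-02  2.00372670e+01] [-3.51560991 -0.07009519  9.19517992] [-0.06415001  0.85477285  0.03858742]
```

View pics/c5.png

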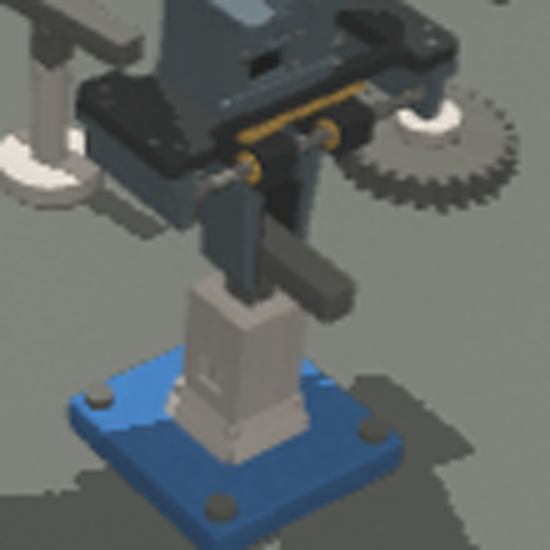

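The handle sits at its expected home height (144.7 against an expected 145), with contact force rising. I'll unload, release and retreat.

servo_tool(
  motion=[0,0,0.8,0,0,0,0,0,0,0,0,0,0,22,0,0,0,0,0,0,26,0,0,0,0,0,0,32,0,0,0,0,0,0,50,0,0,0,0,0,0,70,0,0,0,0,0,0,90,0,0,0,0,0,0,100,0,0,0,0,0,0,100,0,0,0,0,0,0,100],
)

```text
time_s: 12.07
ee_pos: [513.6, -24.5, 144.0]
ee_rot: [-180.0, -0.0, 20.0]
force: [0.0, 0.9, -0.9]
gripper_width: 66.1
```

servo_tool(
  motion=[0,0,5,0,0,0,100,0,0,10,0,0,0,100,0,0,15,0,0,0,100,0,0,20,0,0,0,100,0,0,20,0,0,0,100,0,0,20,0,0,0,100,0,0,20,0,0,0,100,0,0,20,0,0,0,100,0,0,10,0,0,0,100,0,0,0,0,0,0,100],
)

```text
time_s: 12.9
ee_pos: [514.8, -24.6, 287.2]
ee_rot: [179.9, -0.3, 20.0]
force: [-0.1, -0.3, 0.1]
gripper_width: 91.4
```

servo_tool(
  motion=[0,-20,0,0,0,0,100,0,-30,0,0,0,0,100,0,-30,0,0,0,0,100,0,-30,0,0,0,0,100,0,-30,0,0,0,0,100,0,-30,0,0,0,0,100,0,-30,0,0,0,0,100,0,-30,0,0,0,0,100,0,-20,0,0,0,0,100,0,0,0,0,0,0,100],
)

```text
time_s: 13.73
ee_pos: [512.9, -278.0, 282.3]
ee_rot: [-180.0, 0.1, 19.8]
force: [-0.2, 0.8, 0.5]
gripper_width: 91.2
```

```bash
python3 - <<'E'
from h import *
s=sensors.state();print(s['time_s'],s['ee_pos'],s['force'])
get('side','side6');get('top','top6'); crop('side6',220,90,360,220,5,'c6');crop('top6',200,110,340,210,5,'c6t')
for t in('top6','side6'):
    f=dict(np.load(t+'.npz')); P=pts(f);X,Y,Z=P[...,0],P[...,1],P[...,2]
    n=(abs(X-513)<50)&(abs(Y+26)<75)&(f['depth']>0)
    for a,b in((55,90),(140,170)):
        q=P[n&(Z>a)&(Z<b)]
        if len(q)>6:
            c=np.linalg.lstsq(np.c_[q[:,:2]-[513,-26],np.ones(len(q))],q[:,2],rcond=None)[0]
            print(t,a,len(q),np.median(q[:,2]),[np.round(w,1) for w in cv2.minAreaRect(q[:,:2].astype(np.float32))])
E
```

```text
13.7333 [ 512.91505603 -277.96227785  282.25542686] [-0.16237497  0.83796713  0.51609838]
top6 55 55 73.56061312388692 [array([495.9, -26. ]), array([51.6, 23.1]), np.float64(77.5)]
top6 140 452 153.9901207244285 [array([514.8, -26. ]), array([ 21.9, 130.3]), np.float64(20.2)]
side6 55 233 72.50019938125115 [array([508.3, -39. ]), array([35.5, 61.6]), np.float64(64.2)]
side6 140 384 152.15124012815096 [array([513.8, -25.9]), array([ 23., 135.]), np.float64(19.4)]
```

View pics/c6.png

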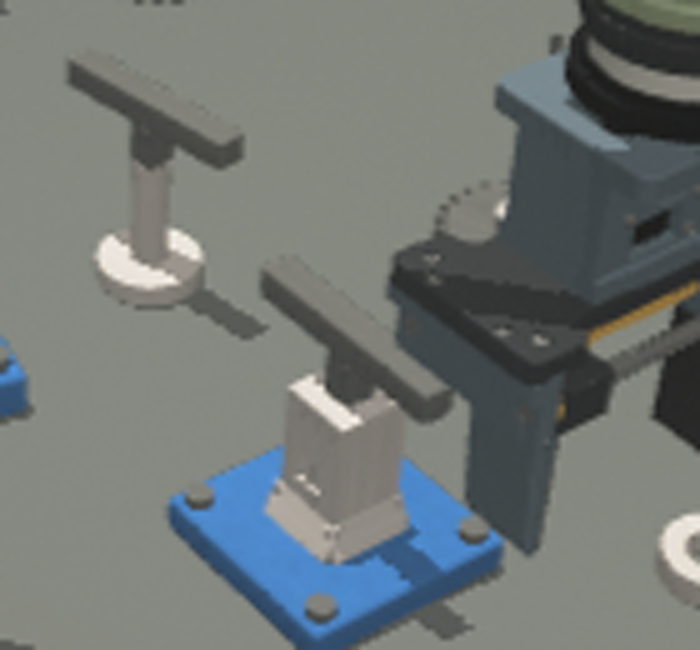

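View pics/c6t.png

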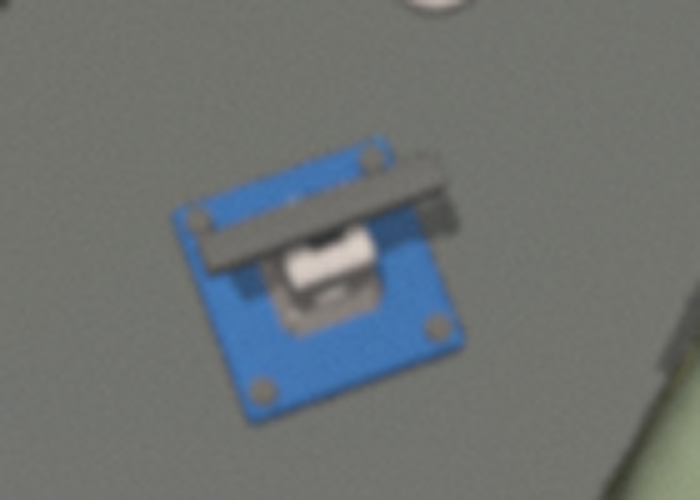

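The handle stands upright on the blue plate (crop (340,470)), with the bar over the spindle and at the stand's 20° yaw. The bar top has risen 21–22 mm from its bench height, which matches the 22 mm plate, so it is home. The driver is still upright at crop (150,200).

```bash
python3 - <<'E'
from h import *
print(env.job_done())
E
```

```text
the job is handed in; nothing more can be done
None
```

The square T-handle is fitted on the spindle of the smallest blue stand and released, and the job is handed in. I gripped it by the cross bar, turned it 18° so a slot faced the button, and pressed it down until it was home. The whole run took about 14 s.

**Checks that passed:**
- **Seated:** after release, the bar top measured 154 mm in the top view and 152 mm in the side view. That is 21–22 mm above its height on the bench, matching the 22 mm plate.
- **Aligned:** the handle stands upright over the spindle, at the stand's 20° yaw to within about 1°.
- **Forces:** the highest force reading was about 9 N, when the mouth met the plate.
- **Seal driver:** still standing, untouched.

**Not seen directly:** the button was hidden from both cameras at the end, so I did not see it in the slot. I infer it popped out because the sideways spring force (about 4 N) dropped to zero 1–2 mm before home.

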